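# Relight the glory hole: air lever to light-up, then hold the recessed reset

### The arm

A 6-joint arm with a two-finger parallel gripper is mounted at the origin on the work surface. World frame = base frame: x ahead of the robot, y to its left, z up, the work surface at z = 0. Lengths are in m, angles in degrees, forces in N, time in s.
With the tool pointing down it reaches from about 0.4 to 0.825 m from the base axis. Payload 7 kg.
Tool frame: the origin (TCP) lies at the centre of the arm's flange, where the gripper is bolted on; the fingertips stand 178 mm ahead of it and the grasp point (between the pads) lies 159 mm ahead of it (tip_reach is the distance from the TCP to the fingertips, in m); z points along the fingers, y is the line along which they close (so a half turn about z gives the same grasp; the last joint's range is limited). The gripper opens to 88 mm and grips with 3 to 60 N. Pads are 19 mm wide; open, the fingers measure 130 mm over their backs; the gripper's body (78 mm by 193 mm) begins 47 mm behind the grasp point.
Start: joints at [-51.389, 20.546, 0.682, 0, -70.136, -16.507], TCP at [0.254, -0.625, 0.405] pointing down, gripper open.
Joint ranges: [-176.03, 176.03], [-82.01, 121.73], [-58.28, 71.71], [-173.87, 95.51], [-174.79, -0.11], [-173.66, 173.66]. Speed limits (degrees/s): [136.94, 136.94, 172.46, 180, 180, 180].

### API

Orientations are given as [roll, pitch, yaw] about the fixed x, y, z axes, in that order (R = Rz(yaw) Ry(pitch) Rx(roll)).
In Python, from plant import * gives the robot as it stands.
- The arm moves only by the shell command python3 -m handwheel 'ROWS'. ROWS is JSON, a list of rows, each a list of 7 numbers: the opening, from -1 (shut) to 1 (fully open), then the shift along the tool's x, y, z as a fraction of full scale, then the turn, a rotation vector about the tool's x, y, z as a fraction of full scale. A call has 1 to 5 rows; each row shifts and turns the commanded pose from where the row before left it, along the tool's axes as they then stand; what a row does not reach is not made up. Full scale, the value 1, is 0.025 m for a shift and 6 degrees for a turn. A row lasts 1/8 s, in which the tool goes at most 62.5 mm and 10.7 degrees, less where a joint would pass 70% of its speed; a pose out of reach is approached as far as the arm can. A call with a number of a shift or a turn outside -1 to 1 is refused whole. A call with a gripper value outside its range is refused whole. The fingers move at their own pace and stop on an object; the grip force is fixed at half the most. Time passes only in rows, so rows that do not move let the fingers close. It gives the time, the measured TCP pose, the force, the opening and the grip force at its end, in the units of the state.
- get_obs(): the state, without advancing time (a new reading comes with each control period).
- snapshot(name): name is "scene" or "side" or "wrist"; returns a dict with "color" (384x512x3 uint8, red, green, blue), "fx", "fy", "cx", "cy" (pixels), "R" (3x3) and "t" (3): a world point X has camera coordinates R X + t; the wrist camera has in their place "tool_from_camera" (4x4, takes a point from camera to tool coordinates, whose origin is the TCP and whose axes are the flange's). Camera axes: x right, y down, z forward; pixel columns grow to the right and rows downward; lengths in m; the calibration is good to about 2 mm. A picture is of the moment at which its call begins: read the wrist's pose just before it. There is no depth.
- close_job(): hands the job in; it is judged then, once.
The state is a dict: "clock": time; "joint_pos": joint angles; "qvel": joint speeds; "tau": joint torques, N m; "tool_pos": TCP position; "orientation": TCP orientation; "force": force on the tool from outside, world axes, zero at the start; "moment": the same for the moment, N m; "opening": finger opening in m; "gripper_force": force on a finger pad.
Only numpy, scipy, OpenCV 4.12 (cv2) and the standard library are available. Lean on these libraries where they do the work, as an engineer would, in place of code of your own. Each camera call takes 0.05 s, during which the arm holds its last target. There are 200 camera calls.

### The job

The burner has locked out. Bring the air valve's lever back from its working setting to the light-up mark, 30 degrees open, then take the slim pick from the tool stand, put its steel rod down the reset hole of the burner control and press the recessed button fully down. Finish with the pick still gripped and the button still held down, the lever still on its mark, and leave the reamer and the other things on the bench where they are.

Things in the scene. Friction and masses are not known exactly. Their poses are not given: they have to be found in the camera images.
- air_valve: Fixed air valve in a dark 42 mm pipe that runs level along the valve's y axis (pipe axis 65 mm up) and turns down into the bench through 80 mm round flanges 100 mm either side. Origin on the bench under the middle of the valve; the upright stem there (local x = y = 0) is the lever's hinge axis. A 38 mm pressure gauge stands on the pipe at local y = +62 mm, up to 140 mm high.
- light_up_mark (a point): Outer end of the 30 degree line on the valve's quadrant: a level steel plate under the lever, top 112 mm up, 72 mm in radius about the stem, with black radial lines at 0 degrees (valve's local -x, across the pipe: shut), 30, 60 and 90 (local -y, along the pipe: open).
- air_lever (a joint): Lever angle in rad: 0 = shut, lever along the valve's local -x; grows counter-clockwise seen from above to 1.571 = fully open, lever along local -y. 0.524 (30 degrees) is the light-up mark. Friction holds it wherever it is left; it takes about 2 N at the grip to move.
- lever_grip (a point): Middle of the lever's black grip: a level bar 70 mm long (along the lever), 18 mm wide and 12 mm thick, centre 115 mm from the stem axis and 130 mm above the bench, with free space under it down to the pipe (top 86 mm) or bench. The rest of the lever is a flat steel bar 16 mm wide, 5 mm thick.
- control_box: Fixed burner control: grey box 100 (x) by 120 (y) by 85 mm high on a slightly wider black base, origin at the middle of its underside on the bench. Its flat top has an amber lamp, some slots and the reset hole.
- reset_hole (a point): Centre of the mouth of the reset hole in the box's top face, 85 mm above the bench, at local x = -20, y = -30 mm of the box (the lamp, 15 mm wide, 4 mm proud, is at x = -20, y = +30). A round shaft of 14 mm diameter going straight down, with a steel ring round its mouth; z axis up. The white button fills the shaft, its top 22 mm below the mouth.
- reset_button (a joint): Button travel in m: 0 = up, 0.006 = fully down (against a hard stop, button top then 28 mm below the mouth). Spring: about 2 N to start it, 5 N at the bottom; it springs back when let go. It counts as fully down from 0.0045.
- tool_stand: Fixed open steel stand: a level plate 70 (x) by 150 (y) mm, top 90 mm above the bench, on two end legs, with two 18 mm holes at local y = +42 and -42 mm in which two tools hang upright by their shoulders. Origin on the bench under the plate's middle.
- pick: The pick, loose, about 80 g, upright in either hole of the stand: the taller, thinner handle of the two, wood, 22 mm in diameter (straight from 24 to 85 mm above the shoulder), 95 mm high with its brass collar (28 mm wide, 6 mm high) at the foot. Below it a blunt steel rod, 6 mm in diameter, 75 mm long. Origin on its axis at the collar's underside (shoulder); z up.
- pick_tip (a point): Tip of the pick's steel rod, on its axis 75 mm below the shoulder.
- reamer: Bystander in the stand's other hole: dark fat wooden handle 35 mm wide and 70 mm high, with a black 16 mm graphite shank 80 mm long below, too thick for the reset hole. Origin on its axis at the shoulder.
- frit_jar: Bystander: green glass jar with steel cap, 68 mm wide, 95 mm high, origin under its middle.
- tumbler: Bystander: amber glass tumbler, 76 mm wide at the rim, 100 mm high, origin under its middle.
- paddle: Bystander: wooden paddle lying flat, 208 mm long, blade 75 mm wide, 14 mm thick, origin on the bench near its middle, handle along its -x.
Not all that is in view belongs to the job. What is shaped like the pick but blue, green or pink is not meant.

How it is judged (in metres and radians):
On the way, in this order (a step that is already met when the one before it is completed fails the run):
1. the air lever is on the 30 degree mark (within 6 degrees) (value of joint air_lever between 0.419 and 0.628 rad), for 0.3 s.
2. the pick, in the gripper, holds the reset button down through the hole (value of joint reset_button above 0.0045 m and z of pick_tip in the frame of reset_hole below -0.024 m and contact force between pick and control_box above 2 N and contact force between the fingers and pick above 2 N and z of the grasp point in the frame of pick below 0.097 m), for 0.5 s.
At the end, for the whole second after the job is handed in: The pick is gripped by its handle between the fingers (not merely pushed on its top) with its rod down the reset hole, pushing the button (more than 2 N) at least 4.5 mm of its 6 mm travel, for the whole last second; the air lever is within 6 degrees of 30 degrees; the tumbler and jar stand upright (all of step 1 and all of step 2 and horizontal distance between pick_tip and reset_hole below 0.008 m and angle between each of tumbler, frit_jar's own z axis and vertical below 0.2 rad); the arm keeps its last pose, push and grip.
It fails at once if the reamer, jar, tumbler or paddle is moved more than 30 mm (distance of any of reamer, frit_jar, tumbler, paddle from where it was at the start of the episode above 0.03 m).
It also fails if it takes over 61 s, if anything falls off the work surface, if the arm or the gripper's body presses on something with over 40 N, if the wrist force passes 120 N, or if a joint passes its speed limit or range.

## Working session

There is one attempt and no reset: what is moved stays moved. The work goes in short steps, Python scripts to look and compute and a shell command to move; the robot and the scene stay as the last step left them, time stands still between calls to the robot, and variables do not carry over. Pictures are saved under pics/ and viewed, at most 10 in all, crops included, and the job is handed in when it is done.

```bash
mkdir -p pics
python3 - <<'E'
from plant import *
import cv2,numpy as np
o=get_obs();print(o)
for n in("scene","side"):
    s=snapshot(n);cv2.imwrite(f"pics/{n}0.png",s["color"][:,:,::-1])
    print(n,s["fx"],s["cx"],s["cy"],np.round(s["R"],3).tolist(),np.round(s["t"],3).tolist())
a=[cv2.imread(f"pics/{n}0.png") for n in("scene","side")]
cv2.imwrite("pics/a.png",cv2.resize(a[0],(800,600)));cv2.imwrite("pics/b.png",cv2.resize(a[1],(800,600)))
s=snapshot("wrist");print(np.round(s["tool_from_camera"],4).tolist(),s["fx"])
E
```

```text
{'clock': 0.0, 'joint_pos': array([-5.13865673e+01,  2.05920194e+01,  6.32389916e-01, -2.24917605e-02,
       -7.01364922e+01, -1.65087376e+01]), 'qvel': array([ 0.05215268, -0.05887597, -0.01362952,  0.0001258 , -0.03855949,
       -0.00067125]), 'tau': array([ 3.01761529e-04, -5.82709837e+01,  2.93050110e+01,  6.99681491e+00,
        6.75234071e-03, -1.76414642e-04]), 'tool_pos': array([ 0.2539472 , -0.6251838 ,  0.40369787]), 'orientation': array([ 1.79901832e+02, -7.04519809e-03, -1.57902959e+02]), 'force': array([-0.37151581, -0.2583243 , -0.21969615]), 'moment': array([-0.04601949, -0.01752561, -0.03463307]), 'gripper_force': 0.0, 'opening': 0.08742943934331741}
scene 388.5560563282856 252.01911836449625 190.46826211157568 [[0.6, 0.8, -0.024], [0.478, -0.382, -0.791], [-0.642, 0.463, -0.612]] [-0.368, -0.174, 1.257]
side 360.2624119586619 258.46617712831295 184.78333244720199 [[-0.825, -0.566, -0.013], [-0.312, 0.473, -0.824], [0.472, -0.675, -0.567]] [0.52, 0.247, 0.592]
[[-0.0004, -0.9652, -0.2617, 0.0699], [1.0, -0.0004, -0.0002, 0.0008], [0.0001, -0.2617, 0.9652, 0.0201], [0.0, 0.0, 0.0, 1.0]] 311.0973833952908
```

View pics/a.png

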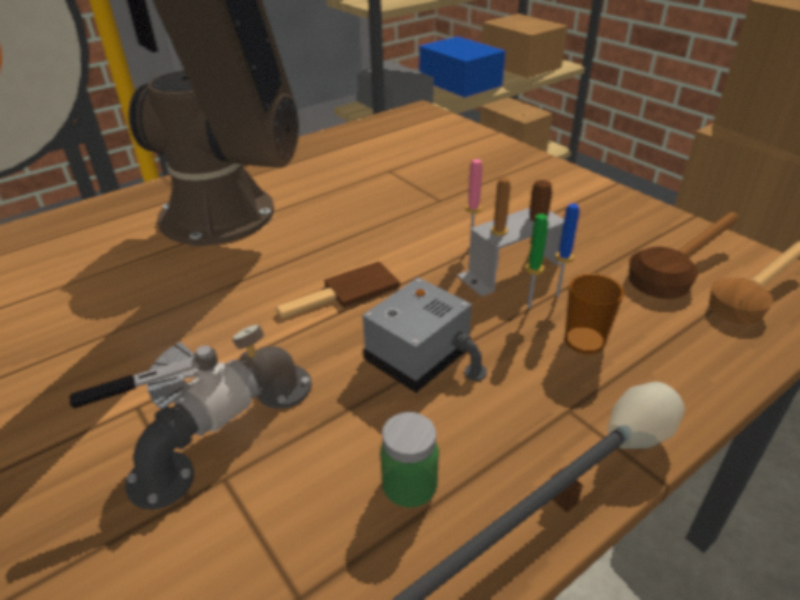

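View pics/b.png

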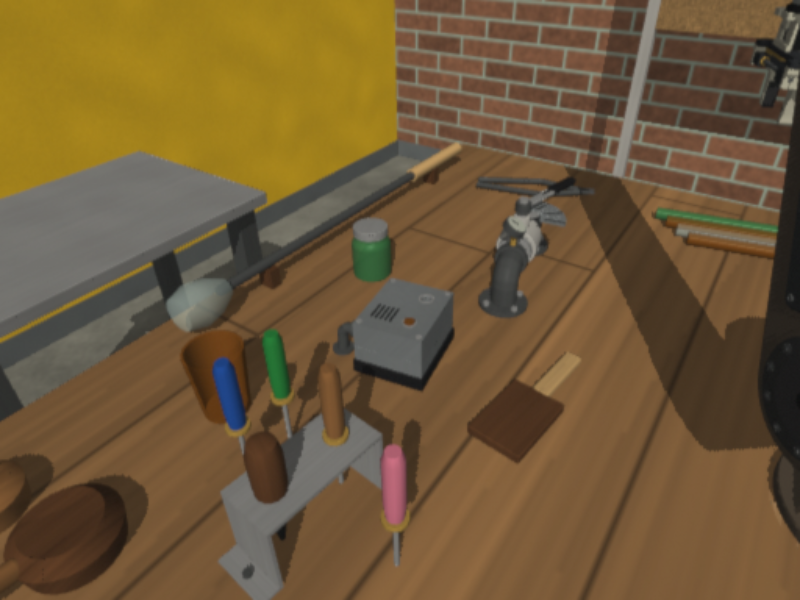

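The scene view (800x600 scale) shows the wood pick at (502,205), the dark, fat reamer at (540,200), and pink (475,185), green (538,240) and blue (568,230) lookalikes. The brown handle, thinner and standing in the stand hole, fits the pick. The reset hole is at (392,313), the lamp at (420,294), the valve stem at (206,355) and the lever grip at (103,391). In the side view the pick collar is at (335,437), the hole at (427,299), the stem at (523,205) and the grip at (562,187).

```bash
cat > h.py <<'E'
from plant import *
import cv2,numpy as np
from scipy.spatial.transform import Rotation as Ro
def cam(n):
    o=get_obs();s=snapshot(n);K=np.array([[s["fx"],0,s["cx"]],[0,s["fy"],s["cy"]],[0,0,1]])
    if n=="wrist":
        T=np.eye(4);T[:3,:3]=Ro.from_euler('xyz',o["orientation"],degrees=True).as_matrix();T[:3,3]=o["tool_pos"]
        M=np.linalg.inv(T@np.array(s["tool_from_camera"]));R,t=M[:3,:3],M[:3,3]
    else: R,t=np.array(s["R"]),np.array(s["t"])
    return s["color"][:,:,::-1].copy(),K,R,t
def ray(c,uv,z):
    _,K,R,t=c;d=R.T@np.linalg.inv(K)@[*uv,1];C=-R.T@t
    return C+d*(z-C[2])/d[2]
def proj(c,X):
    p=c[1]@(c[2]@X+c[3]);return p[:2]/p[2]
def tri(c1,u1,c2,u2):
    X=cv2.triangulatePoints(c1[1]@np.c_[c1[2],c1[3]],c2[1]@np.c_[c2[2],c2[3]],np.float64(u1),np.float64(u2)).ravel()
    return X[:3]/X[3]
E
python3 - <<'E'
from h import *
A=cam("scene");B=cam("side");k=.64
P=dict(pickcollar=((500,231),(335,437)),picktop=((503,183),(328,368)),hole=((392,313),(427,299)),lamp=((420,293),(408,321)),stem=((206,353),(523,203)),grip=((103,391),(562,187)),reamertop=((541,185),(262,440)),pink=((475,164),(393,452)),pinkcol=((473,208),(395,521)),green=((540,218),(271,335)),greencol=((536,266),(281,397)),blue=((571,208),(224,363)),jar=((410,425),(371,228)),gauge=((247,335),(515,243)),tumb=((594,285),(213,343)))
for n,(a,b) in P.items(): print(n,np.round(tri(A,np.array(a)*k,B,np.array(b)*k),3))
for n,z in(("hole",.085),("lamp",.089),("pickcollar",.095),("grip",.135)): print(n,ray(A,np.array(P[n][0])*k,z).round(3),ray(B,np.array(P[n][1])*k,z).round(3))
E
```

```text
pickcollar [0.515 0.296 0.088]
picktop [0.517 0.291 0.179]
hole [0.571 0.03  0.083]
lamp [0.562 0.088 0.086]
stem [ 0.546 -0.224  0.135]
grip [ 0.522 -0.34   0.126]
reamertop [0.526 0.374 0.152]
pink [0.416 0.327 0.163]
pinkcol [0.412 0.332 0.074]
green [0.612 0.274 0.165]
greencol [0.612 0.279 0.077]
blue [0.621 0.332 0.165]
jar [ 0.752 -0.08   0.093]
gauge [ 0.519 -0.158  0.104]
tumb [0.721 0.276 0.105]
hole [0.573 0.029 0.085] [0.569 0.031 0.085]
lamp [0.566 0.086 0.089] [0.56  0.092 0.089]
pickcollar [0.523 0.289 0.095] [0.51  0.3   0.095]
grip [ 0.533 -0.34   0.135] [ 0.516 -0.319  0.135]
```

```bash
python3 -m handwheel '[[1,-0.95,0.43,0,0,0,0],[1,-0.95,0.43,0,0,0,0],[1,-0.95,0.43,0,0,0,0],[1,-0.95,0.43,0,0,0,0],[1,-0.95,0.43,0,0,0,0]]' && python3 -m handwheel '[[1,-0.95,0.43,0,0,0,0],[1,-0.95,0.43,0,0,0,0],[1,-0.95,0.43,0,0,0,0],[1,-0.95,0.43,0,0,0,0],[1,-0.95,0.43,0,0,0,0]]' && python3 -m handwheel '[[1,-0.9,0.43,0,0,0,0],[1,-0.9,0.43,0,0,0,0],[1,-0.9,0.43,0,0,0,0],[1,0,0,0,0,0,0],[1,0,0,0,0,0,0]]'
python3 - <<'E'
from h import *
A=cam("scene");B=cam("side")
for a in((160,478),(283,386)):print(ray(A,np.array(a)*.64,.008).round(3))
W=cam("wrist");cv2.imwrite("pics/w1.png",cv2.resize(W[0],(800,600)));o=get_obs();print(o["tool_pos"],o["orientation"])
print(proj(W,[.546,-.224,.135])/.64,proj(W,[.522,-.34,.13])/.64)
E
```

```text
clock: 0.88
tool_pos: [0.3443, -0.5302, 0.4046]
orientation: [180.0, 0.0, -157.9]
force: [0.4, 0.2, 0.1]
opening: 0.0876
gripper_force: 0.0
clock: 1.5
tool_pos: [0.4341, -0.4357, 0.4046]
orientation: [180.0, 0.0, -157.9]
force: [0.6, -0.3, 0.6]
opening: 0.0875
gripper_force: 0.0
clock: 2.12
tool_pos: [0.4838, -0.3812, 0.4046]
orientation: [180.0, -0.0, -157.9]
force: [-0.4, -0.9, 0.6]
opening: 0.0873
gripper_force: 0.0
[ 0.574 -0.324  0.008]
[ 0.531 -0.132  0.008]
[ 0.48347759 -0.3816102   0.40464845] [ 1.79996045e+02 -5.04842358e-03 -1.57941645e+02]
[605.74622411 486.44977144] [442.21470968 381.4897055 ]
```

View pics/w1.png

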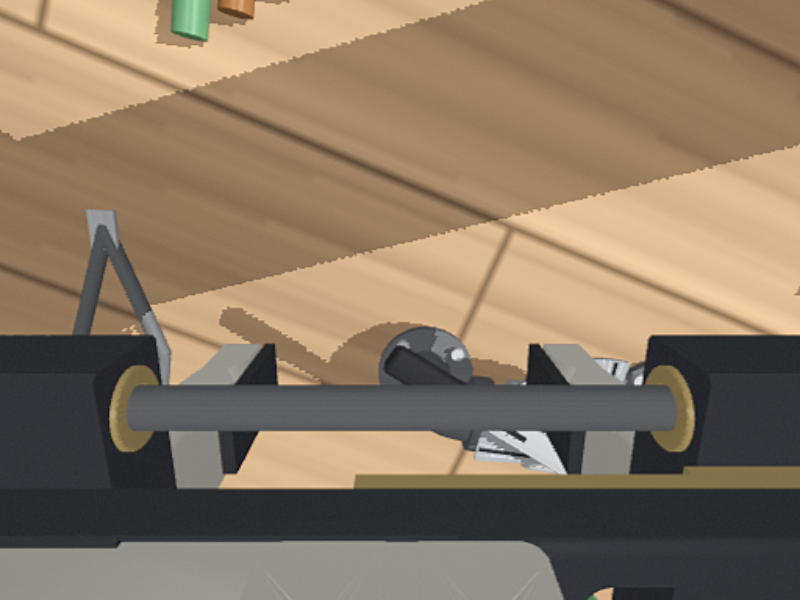

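The wrist view shows the dark grip end at (385,360) and the quadrant at (520,440), partly hidden by the gripper. I'll shift so the quadrant lines are clear.

```bash
python3 -m handwheel '[[1,-1,0.8,0,0,0,0],[1,-1,0.8,0,0,0,0],[1,-1,0.8,0,0,0,0],[1,-1,0.8,0,0,0,0],[1,-1,0.8,0,0,0,0]]' && python3 -m handwheel '[[1,-0.8,0,0,0,0,0],[1,-0.8,0,0,0,0,0],[1,0,0,0,0,0,0],[1,0,0,0,0,0,0]]'
python3 - <<'E'
from h import *
W=cam("wrist");cv2.imwrite("pics/w2.png",cv2.resize(W[0],(800,600)));np.savez("w2.npz",K=W[1],R=W[2],t=W[3])
print(proj(W,[.546,-.224,.135])/.64,proj(W,[.522,-.34,.13])/.64)
E
```

```text
clock: 2.9
tool_pos: [0.5623, -0.2412, 0.4048]
orientation: [-180.0, 0.0, -158.0]
force: [-0.5, 0.5, 0.6]
opening: 0.0877
gripper_force: 0.0
clock: 3.4
tool_pos: [0.5992, -0.227, 0.4042]
orientation: [180.0, -0.0, -157.9]
force: [-0.7, -0.2, -0.1]
opening: 0.0877
gripper_force: 0.0
[444.49643707 206.26740895] [241.96763133  66.97301761]
```

View pics/w2.png

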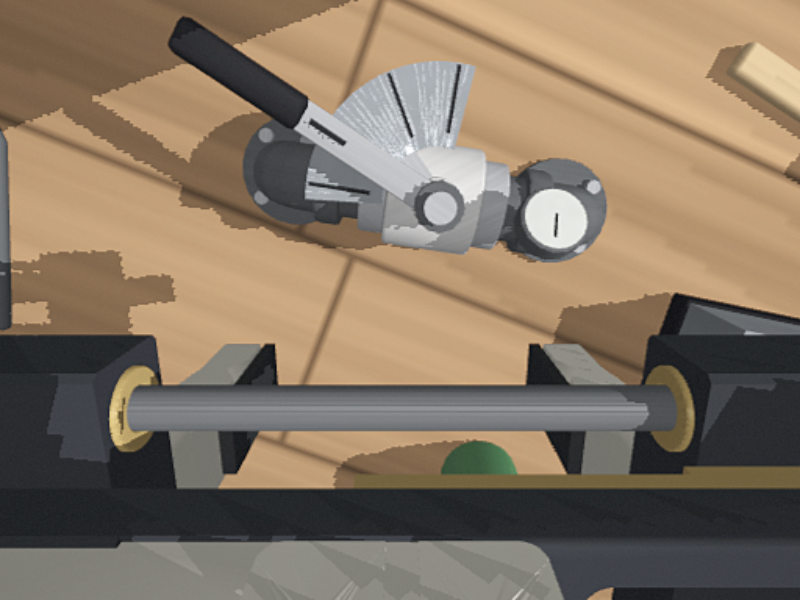

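The quadrant is clear: 0° line at (460,66)-(450,132), 30° at (391,75)-(411,136), 90° at (308,183)-(370,192), stem (440,207), grip from (182,32) to (298,110). The lever is just short of the 60° line.

Run:
```python
from h import *
d=np.load("w2.npz");W=(0,d["K"],d["R"],d["t"])
f=lambda u,z:ray(W,np.array(u)*.64,z)[:2]
ang=lambda a,b:np.degrees(np.arctan2(*(b-a)[::-1]))%360
for n,a,b in(("0",(450,132),(460,66)),("30",(411,136),(391,75)),("90",(370,192),(308,183))):print(n,ang(f(a,.112),f(b,.112)))
g1,g2=f((182,32),.136),f((298,110),.136);print("grip",ang(g2,g1),(g1+g2)/2,np.linalg.norm(g1-g2))
L=[(f(a,.112),f(b,.112)) for a,b in(((450,132),(460,66)),((411,136),(391,75)),((370,192),(308,183)))]
A=[];B=[]
for p,q in L:
    v=(q-p)/np.linalg.norm(q-p);n=np.array([-v[1],v[0]]);A.append(n);B.append(n@p)
print("stem",np.linalg.lstsq(np.array(A),np.array(B),rcond=None)[0],f((440,207),.14),(g1+g2)/2)
```

```text
0 194.45130565011655
30 221.29923808464747
90 283.91636214491706
grip 258.80964869305376 [ 0.5244215  -0.33769121] 0.061776239184099746
stem [ 0.5471996  -0.22620691] [ 0.54692898 -0.22649936] [ 0.5244215  -0.33769121]
```

```bash
python3 -m handwheel '[[1,0.89,-0.6,0,0,0,0],[1,0.89,-0.6,0,0,0,0],[1,0.89,-0.6,0,0,0,0],[1,0.89,-0.6,0,0,0,0],[1,0.89,-0.6,0,0,0,0]]' && python3 -m handwheel '[[1,0,0,0,0,0,-0.94],[1,0,0,0,0,0,-0.94],[1,0,0,0,0,0,-0.94],[1,0,0,0,0,0,-0.94],[1,0,0,0,0,0,-0.94]]' && python3 -m handwheel '[[1,0,0,0,0,0,-0.94],[1,0,0,0,0,0,-0.94],[1,0,0,0,0,0,-0.94],[1,0,0,0,0,0,-0.94],[1,0,0,0,0,0,-0.94]]' && python3 -m handwheel '[[1,0,0,0.92,0,0,0],[1,0,0,0.92,0,0,0],[1,0,0,0.92,0,0,0],[1,0,0,0,0,0,0]]'
```

```text
clock: 4.08
tool_pos: [0.5232, -0.3388, 0.405]
orientation: [-180.0, 0.0, -157.9]
force: [-0.3, 0.1, -0.1]
opening: 0.0872
gripper_force: 0.0
clock: 4.7
tool_pos: [0.5237, -0.3382, 0.4049]
orientation: [-180.0, 0.0, -129.6]
force: [-0.4, -0.0, -0.2]
opening: 0.0878
gripper_force: 0.0
clock: 5.32
tool_pos: [0.5237, -0.3382, 0.4049]
orientation: [-180.0, 0.0, -101.4]
force: [0.2, -0.1, -0.1]
opening: 0.0879
gripper_force: 0.0
clock: 5.82
tool_pos: [0.5233, -0.3379, 0.3341]
orientation: [179.8, 0.0, -101.5]
force: [-0.0, -0.7, 0.8]
opening: 0.0877
gripper_force: 0.0
```

```bash
python3 -m handwheel '[[1,0,0,0.9,0,0,0],[1,0,0,0.9,0,0,0],[1,0,0,0,0,0,0]]' && python3 -m handwheel '[[-1,0,0,0,0,0,0],[-1,0,0,0,0,0,0],[-1,0,0,0,0,0,0],[-1,0,0,0,0,0,0],[-1,0,0,0,0,0,0]]' && python3 -m handwheel '[[-1,-0.017,0.4,0,0,0,0.833],[-1,-0.017,0.4,0,0,0,0.833],[-1,0,0,0,0,0,0]]'
```

```text
clock: 6.2
tool_pos: [0.5239, -0.3379, 0.2903]
orientation: [179.9, 0.0, -101.5]
force: [0.4, -0.2, 0.3]
opening: 0.0877
gripper_force: 0.0
clock: 6.82
tool_pos: [0.5244, -0.3377, 0.2908]
orientation: [-180.0, -0.0, -101.5]
force: [-0.4, -0.1, -0.1]
opening: 0.0426
gripper_force: 0.0
clock: 7.2
tool_pos: [0.5048, -0.3322, 0.2908]
orientation: [180.0, -0.0, -111.5]
force: [-0.7, -1.9, 1.3]
opening: 0.0173
gripper_force: 30.0
```

```bash
python3 -m handwheel '[[-1,-0.017,0.4,0,0,0,0.84],[-1,-0.017,0.4,0,0,0,0.84],[-1,-0.017,0.4,0,0,0,0.84],[-1,-0.017,0.4,0,0,0,0.84],[-1,-0.017,0.4,0,0,0,0.84]]' && python3 -m handwheel '[[-1,0,0,0,0,0,0],[-1,0,0,0,0,0,0],[-1,0,0,0,0,0,0],[-1,0,0,0,0,0,0]]'
```

```text
clock: 7.82
tool_pos: [0.4645, -0.3045, 0.2909]
orientation: [-179.9, 0.0, -136.7]
force: [1.9, -0.6, -1.1]
opening: 0.0177
gripper_force: 30.0
clock: 8.32
tool_pos: [0.4644, -0.3045, 0.2908]
orientation: [-180.0, 0.0, -136.6]
force: [1.1, -0.2, 1.7]
opening: 0.0181
gripper_force: 30.0
```

```bash
python3 -m handwheel '[[1,0,0,0,0,0,0],[1,0,0,0,0,0,0],[1,0,0,0,0,0,0],[1,0,0,0,0,0,0],[1,0,0,-0.5,0,0,0]]' && python3 -m handwheel '[[1,0,0,-1,0,0,0],[1,0,0,-1,0,0,0],[1,0,0,-1,0,0,0],[1,0,0,-1,0,0,0],[1,0,0,-1,0,0,0]]' && python3 -m handwheel '[[1,-1,-0.3,0,0,0,0],[1,-1,-0.3,0,0,0,0],[1,-1,-0.3,0,0,0,0],[1,-1,-0.3,0,0,0,0],[1,-1,-0.3,0,0,0,0]]' && python3 -m handwheel '[[1,-1,0,0,0,0,0],[1,0,0,0,0,0,0],[1,0,0,0,0,0,0]]'
python3 - <<'E'
from h import *
W=cam("wrist");cv2.imwrite("pics/w3.png",W[0]);np.savez("w2.npz",K=W[1],R=W[2],t=W[3])
E
```

```text
clock: 8.95
tool_pos: [0.4636, -0.3042, 0.3028]
orientation: [179.9, -0.1, -136.7]
force: [-0.3, -0.0, 0.1]
opening: 0.0618
gripper_force: 0.0
clock: 9.57
tool_pos: [0.4638, -0.3043, 0.4301]
orientation: [-179.9, 0.0, -136.7]
force: [0.8, -0.9, -0.2]
opening: 0.0875
gripper_force: 0.0
clock: 10.2
tool_pos: [0.5826, -0.2448, 0.4275]
orientation: [180.0, -0.0, -136.7]
force: [0.5, -0.3, -0.1]
opening: 0.0873
gripper_force: 0.0
clock: 10.58
tool_pos: [0.599, -0.2283, 0.428]
orientation: [180.0, -0.0, -136.7]
force: [-0.5, -0.3, -0.4]
opening: 0.0876
gripper_force: 0.0
```

View pics/w3.png

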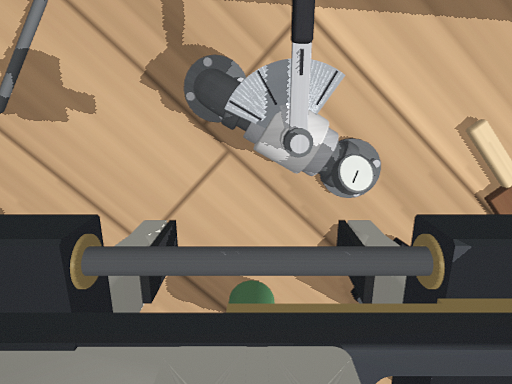

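The lever lies midway between the 0° (327,88) and 60° (266,85) lines, covering the 30° mark. Next, the pick.

```bash
python3 -m handwheel '[[1,-0.76,0.97,0,0,0,0],[1,-0.76,0.97,0,0,0,0],[1,-0.76,0.97,0,0,0,0],[1,-0.76,0.97,0,0,0,0],[1,-0.76,0.97,0,0,0,0]]' && python3 -m handwheel '[[1,-0.76,0.97,0,0,0,0],[1,-0.76,0.97,0,0,0,0],[1,-0.76,0.97,0,0,0,0],[1,-0.76,0.97,0,0,0,0],[1,-0.76,0.97,0,0,0,0]]' && python3 -m handwheel '[[1,-0.76,0.97,0,0,0,0],[1,-0.76,0.97,0,0,0,0],[1,-0.76,0.97,0,0,0,0],[1,-0.76,0.97,0,0,0,0],[1,-0.76,0.97,0,0,0,0]]' && python3 -m handwheel '[[1,-0.76,0.97,0,0,0,0],[1,-0.76,0.97,0,0,0,0],[1,-0.76,0.97,0,0,0,0],[1,0,0,0,0,0,0],[1,0,0,0,0,0,0]]'
python3 - <<'E'
from h import *
W=cam("wrist");I=cv2.resize(W[0],(800,600));cv2.imwrite("pics/w4.png",I);np.savez("w2.npz",K=W[1],R=W[2],t=W[3])
print(proj(W,[.516,.293,.185])/.64,proj(W,[.516,.293,.095])/.64)
E
```

```text
clock: 11.25
tool_pos: [0.5842, -0.0749, 0.4287]
orientation: [-180.0, 0.0, -136.7]
force: [1.1, -0.2, -0.0]
opening: 0.0879
gripper_force: 0.0
clock: 11.88
tool_pos: [0.5703, 0.0784, 0.4287]
orientation: [-180.0, 0.0, -136.7]
force: [0.4, -0.4, -0.2]
opening: 0.0874
gripper_force: 0.0
clock: 12.5
tool_pos: [0.5565, 0.2317, 0.4287]
orientation: [-180.0, 0.0, -136.7]
force: [-0.3, -0.1, -0.1]
opening: 0.0872
gripper_force: 0.0
clock: 13.12
tool_pos: [0.5483, 0.3228, 0.4283]
orientation: [-180.0, -0.0, -136.7]
force: [0.1, -0.1, -0.2]
opening: 0.0874
gripper_force: 0.0
[401.07703921 219.64515572] [401.13060629 203.28555617]
```

View pics/w4.png

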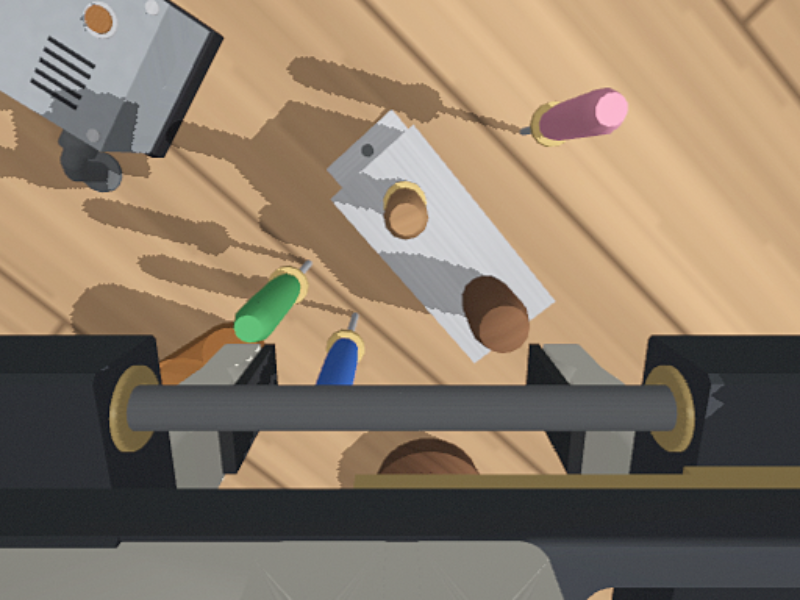

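Candidates in this view: the wood pick in the stand hole at (407,212), the reamer (500,320), green (265,310), blue (340,360) and pink (585,115). Only (407,212), thin plain wood with a brass collar and in the stand, fits. This close view serves as the enlarged confirmation.

Run:
```python
from h import *
d=np.load("w2.npz");W=(0,d["K"],d["R"],d["t"]);o=get_obs()
Rt=Ro.from_euler('xyz',o["orientation"],degrees=True).as_matrix()
for u,z in(((407,220),.185),((405,204),.096)):
    p=ray(W,np.array(u)*.64,z);print(p,Rt.T@(p-o["tool_pos"])/.025)
cv2.imwrite("pics/c1.png",cv2.resize(cv2.imread("pics/w4.png")[80:380,220:660],None,fx=1.8,fy=1.8))
```

```text
[0.5142617  0.29508201 0.185     ] [1.7486279  0.13406866 9.73646031]
[0.51458411 0.29503636 0.096     ] [ 1.74089681  0.12398892 13.29646147]
```

View pics/c1.png

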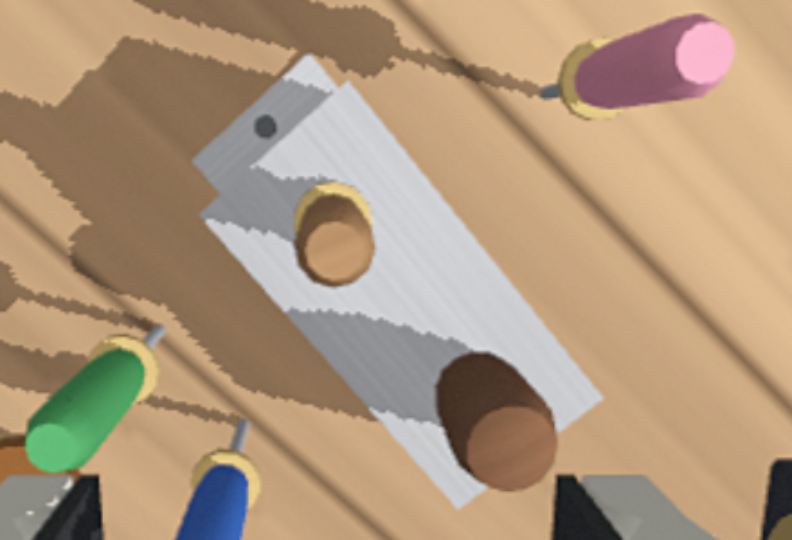

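The crop confirms the plain wood pick, with its brass collar, hanging in the stand at (335,235) beside the fat, dark reamer (500,430).

```bash
python3 -m handwheel '[[1,0.87,0.06,0,0,0,0],[1,0.87,0.06,0,0,0,0],[1,0,0,0,0,0,0]]' && python3 -m handwheel '[[1,0,0,1,0,0,0],[1,0,0,1,0,0,0],[1,0,0,1,0,0,0],[1,0,0,1,0,0,0],[1,0,0,0.56,0,0,0]]' && python3 -m handwheel '[[-1,0,0,0,0,0,0],[-1,0,0,0,0,0,0],[-1,0,0,0,0,0,0],[-1,0,0,0,0,0,0],[-1,0,0,0,0,0,0]]' && python3 -m handwheel '[[-1,0,0,0,0,0,0],[-1,0,0,0,0,0,0],[-1,0,0,0,0,0,0],[-1,0,0,-0.2,0,0,0],[-1,0,0,-0.4,0,0,0]]'
```

```text
clock: 13.55
tool_pos: [0.514, 0.2941, 0.4291]
orientation: [180.0, 0.1, -136.8]
force: [0.3, -0.8, 0.4]
opening: 0.0879
gripper_force: 0.0
clock: 14.18
tool_pos: [0.5149, 0.2954, 0.313]
orientation: [-180.0, -0.1, -136.7]
force: [-0.6, 0.1, -0.3]
opening: 0.0877
gripper_force: 0.0
clock: 14.8
tool_pos: [0.5146, 0.2959, 0.3145]
orientation: [180.0, 0.0, -136.7]
force: [-0.2, 0.4, -0.2]
opening: 0.0429
gripper_force: 0.0
clock: 15.42
tool_pos: [0.5146, 0.2958, 0.3294]
orientation: [-180.0, -0.0, -136.7]
force: [-0.7, -0.9, -0.4]
opening: 0.0213
gripper_force: 30.0
```

```bash
python3 -m handwheel '[[-1,0,0,-0.9,0,0,0],[-1,0,0,-0.9,0,0,0],[-1,0,0,-0.9,0,0,0],[-1,0,0,-0.9,0,0,0],[-1,0,0,-0.5,0,0,0]]' && python3 -m handwheel '[[-1,0.38,-0.93,0,0,0,0],[-1,0.38,-0.93,0,0,0,0],[-1,0.38,-0.93,0,0,0,0],[-1,0.38,-0.93,0,0,0,0],[-1,0.38,-0.93,0,0,0,0]]' && python3 -m handwheel '[[-1,0.38,-0.93,0,0,0,0],[-1,0.38,-0.93,0,0,0,0],[-1,0.38,-0.93,0,0,0,0],[-1,0.38,-0.93,0,0,0,0],[-1,0.38,-0.93,0,0,0,0]]' && python3 -m handwheel '[[-1,0,0,0,0,0,0],[-1,0,0,0,0,0,0],[-1,0,0,0,0,0,0]]'
python3 - <<'E'
from h import *
W=cam("wrist");I=cv2.resize(W[0],(800,600));cv2.imwrite("pics/w5.png",I);np.savez("w2.npz",K=W[1],R=W[2],t=W[3])
print(proj(W,[.571,.030,.085])/.64)
E
```

```text
clock: 16.05
tool_pos: [0.5147, 0.2958, 0.4336]
orientation: [-180.0, 0.1, -136.7]
force: [-0.7, 0.2, -0.9]
opening: 0.0212
gripper_force: 30.0
clock: 16.68
tool_pos: [0.5599, 0.1779, 0.4316]
orientation: [180.0, -0.0, -136.7]
force: [-1.0, 0.1, -1.3]
opening: 0.0208
gripper_force: 30.0
clock: 17.3
tool_pos: [0.6051, 0.0607, 0.4316]
orientation: [180.0, -0.0, -136.7]
force: [-0.3, 0.2, -1.2]
opening: 0.021
gripper_force: 30.0
clock: 17.68
tool_pos: [0.6048, 0.0621, 0.4317]
orientation: [180.0, 0.0, -136.7]
force: [0.7, -0.5, -1.0]
opening: 0.0213
gripper_force: 30.0
[400.24950331 197.45380045]
```

View pics/w5.png

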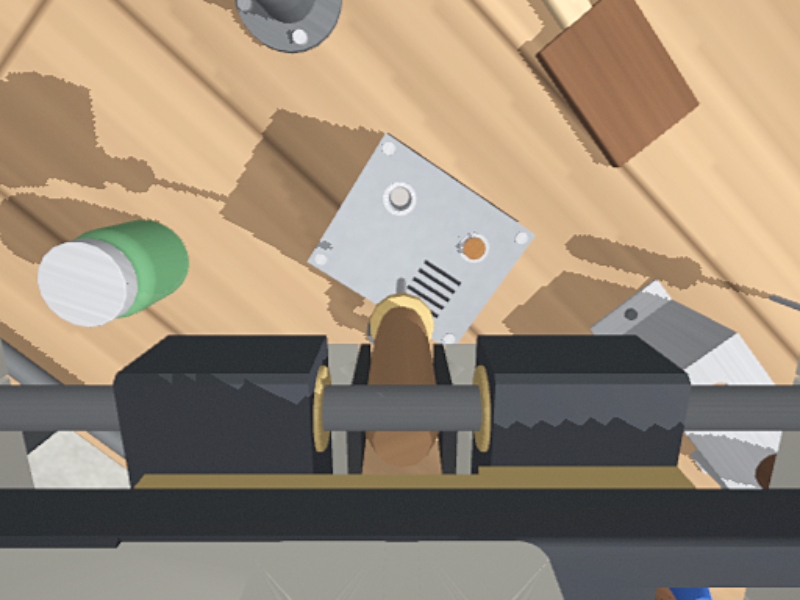

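The hole is centred at (400,197), exactly where predicted. The rod tip shows at (401,281), above the collar at (401,315).

Run:
```python
from h import *
d=np.load("w2.npz");W=(0,d["K"],d["R"],d["t"]);o=get_obs()
Rt=Ro.from_euler('xyz',o["orientation"],degrees=True).as_matrix()
tip=o["tool_pos"]-[0,0,.299]
print("tip pred px",proj(W,tip)/.64, "collar pred",proj(W,tip+[0,0,.075])/.64)
for n,u,z in(("hole",(400,197),.085),("tip",(401,281),tip[2])):
    p=ray(W,np.array(u)*.64,z);print(n,p,Rt.T@(p-o["tool_pos"])/.025)
```

```text
tip pred px [400.43714433 283.41839627] collar pred [400.17630022 324.51723091]
hole [0.57089845 0.02967786 0.085     ] [ 1.87800512e+00 -1.32029541e-02  1.38692757e+01]
tip [0.60349573 0.06134831 0.13273661] [ 0.06004402  0.01283187 11.95999461]
```

```bash
python3 -m handwheel '[[-1,0.93,0,0,0,0,0],[-1,0.93,0,0,0,0,0],[-1,0,0,0,0,0,0],[-1,0,0,0,0,0,0]]' && python3 -m handwheel '[[-1,0,0,0.8,0,0,0],[-1,0,0,0.6,0,0,0],[-1,0,0,0.5,0,0,0],[-1,0,0,0.4,0,0,0],[-1,0,0,0,0,0,0]]'
```

```text
clock: 18.23
tool_pos: [0.5713, 0.0301, 0.4319]
orientation: [-180.0, 0.0, -136.7]
force: [0.9, -0.1, -0.8]
opening: 0.0214
gripper_force: 30.0
clock: 18.85
tool_pos: [0.5711, 0.0296, 0.3733]
orientation: [180.0, -0.1, -136.7]
force: [-0.8, -0.2, 0.1]
opening: 0.0215
gripper_force: 30.0
```

```bash
python3 -m handwheel '[[-1,0,0,0.35,0,0,0],[-1,0,0,0.1,0,0,0],[-1,0,0,0,0,0,0]]' && python3 -m handwheel '[[-1,0,0,0.1,0,0,0],[-1,0,0,0.1,0,0,0],[-1,0,0,0,0,0,0]]'
```

```text
clock: 19.23
tool_pos: [0.5711, 0.0296, 0.3628]
orientation: [180.0, -0.0, -136.7]
force: [-0.2, 0.1, -1.1]
opening: 0.0212
gripper_force: 30.0
clock: 19.6
tool_pos: [0.5713, 0.0296, 0.3583]
orientation: [-180.0, 0.0, -136.7]
force: [-0.4, -0.4, 3.2]
opening: 0.0212
gripper_force: 30.0
```

```bash
python3 -m handwheel '[[-1,0,0,0.08,0,0,0],[-1,0,0,0.06,0,0,0],[-1,0,0,0,0,0,0]]' && python3 -m handwheel '[[-1,0,0,0.04,0,0,0],[-1,0,0,0,0,0,0]]'
```

```text
clock: 19.98
tool_pos: [0.5715, 0.0297, 0.3557]
orientation: [-179.9, 0.1, -136.7]
force: [-1.6, -0.6, 9.7]
opening: 0.0214
gripper_force: 30.0
clock: 20.23
tool_pos: [0.5717, 0.0297, 0.3555]
orientation: [-179.9, 0.1, -136.6]
force: [-3.1, 1.2, 15.1]
opening: 0.0213
gripper_force: 30.0
```

```bash
python3 -m handwheel '[[-1,0,0,0,0,0,0],[-1,0,0,0,0,0,0],[-1,0,0,0,0,0,0],[-1,0,0,0,0,0,0],[-1,0,0,0,0,0,0]]' && python3 -m handwheel '[[-1,0,0,0,0,0,0],[-1,0,0,0,0,0,0],[-1,0,0,0,0,0,0]]'
python3 - <<'E'
from h import *
W=cam("scene");cv2.imwrite("pics/s2.png",cv2.resize(W[0][80:340,20:420],(800,520)))
E
```

```text
clock: 20.85
tool_pos: [0.5716, 0.0297, 0.3555]
orientation: [-179.9, 0.1, -136.7]
force: [-3.0, 0.2, 14.3]
opening: 0.0211
gripper_force: 30.0
clock: 21.22
tool_pos: [0.5716, 0.0297, 0.3555]
orientation: [-179.9, 0.1, -136.6]
force: [-2.8, 0.4, 14.5]
opening: 0.0213
gripper_force: 30.0
```

View pics/s2.png

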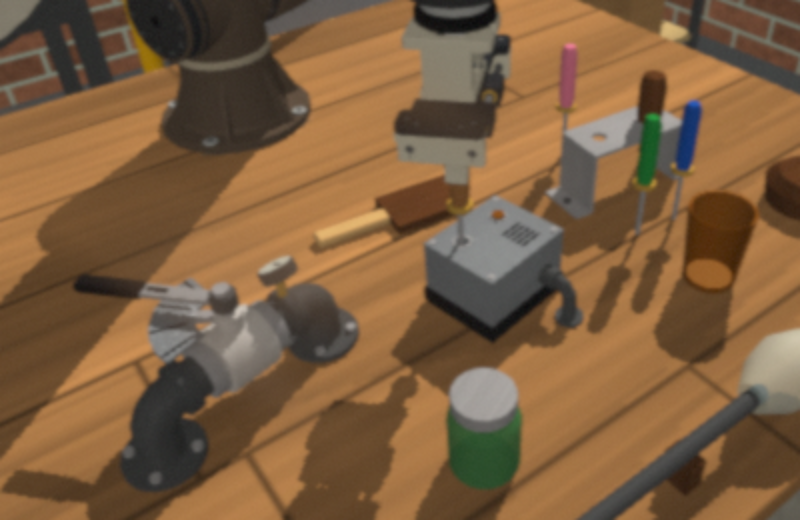

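The rod is down the hole at (462,240), with the collar at (460,207) just above the box. The lever is on its mark, and the reamer, jar, tumbler and paddle haven't moved.

```bash
python3 -c "
from plant import *
print(close_job())"
```

```text
the job is handed in; nothing more can be done
None
```

I handed the job in with the lever on its 30 degree mark and the gripped pick pressing the reset button against its stop at about 15 N; nothing else on the bench appears to have moved, and no verdict came back.

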